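# Fit and lock the bowl of an air-line water separator

### The job

Take the silver separator bowl out of the dark parts tray and fit it, mouth down, to the separator head that is held upside down in the black nest: turn it so that its wide and narrow lugs match the slots in the collar, lower it fully in, turn it clockwise (seen from above) as far as it goes, then push the red latch fully in so that the bowl cannot turn back. Let go of everything at the end, and leave the other things on the bench where they are.

Things in the scene. Friction and masses are not known exactly. Their poses are not given: they have to be found in the camera images.
- bowl: Silver round bowl, mouth down on the tray's floor (3 mm above the bench; tray walls 110 mm high). Origin: centre of its underside, z up. Body diameter 50 mm from z = 16.5 to 70 mm, dome to 78.5, black drain knob (diameter 15) to 88; neck below, diameter 40. 0.16 kg. Grip across the body at any yaw, above z = 45 mm to clear the orange rib. Lugs: see bowl_mark.
- bowl_mark (a point): Orange rib on the bowl's +x side, 25 mm out, 30 mm above the underside (a stripe on the dome shows that side too). Below it, at the neck's lower end, is the wide lug: 56 degrees of arc along +x, out to a radius of 30 mm, 6 mm high, lower edges bevelled. The narrow lug, 28 degrees, is along -x.
- head: Fixed separator head: black nest plate 112 x 118 mm, grey block, dark steel collar, diameter 80 mm with a round opening of diameter 45 mm, its top at z = 60 mm. Origin: on the collar's axis at bench level, z up. The bowl enters only with its +x along the head's +x (5 degrees, 2 mm of play) and then rests on the collar's floor, its underside at z = 46 mm; on top of the collar it is at 60 mm.
- slot_mark (a point): White mark on the collar's top, 35.5 mm out along the head's +x, at the middle of the wide entry slot (68 degrees of arc, out to a radius of 32 mm); the narrow slot (40 degrees) is along the head's -x.
- lock_mark (a point): Inner end of the orange mark on the collar's top, 27 mm from the axis at -75 degrees from the head's +x. Once down, the bowl turns clockwise seen from above (yaw decreasing; the other way is blocked) to a stop at 76 degrees, its rib then at this mark; its lugs have 2.7 mm of height play under the rim.
- latch (a joint): Travel of the red latch in m: 0 out, 0.011 fully in. It slides level towards the collar's axis against about 2 N of friction and stays where it is left. Its bolt enters the groove behind the wide lug: blocked until the bowl has turned about 66 degrees; if it goes in first, the bowl cannot enter.
- latch_tab (a point): Middle of the outer face of the latch's red tab, 68 mm above the bench, at -24 degrees from the head's +x, 60 mm from the axis when out and 49 mm when in. The tab is 20 mm wide, 8 mm thick, its top at z = 76.5 mm; a fixed shelf lies below it up to z = 42 mm.
- lever_press_left: White lever press with a red ball on its lever, fixed, 143 x 199 mm and 427 mm high, standing to the left of the nest, between it and the arm's starting place: go round in front of it. Leave alone. Origin: centre of its underside.
- fitting_1: Small brass push-in fitting with a black collar, 16 x 26 mm, standing at the back of the tray; leave alone. Origin: centre of its underside.
- fitting_2: A second such fitting beside it; leave alone.
- parts_box: Small plastic box with a blue lid, 53 x 75 x 26 mm, at the back of the tray; leave alone. Origin: centre of its underside.
- spanner: Steel open-end spanner, 163 mm long, 6 mm thick, lying between nest and tray; leave alone. Origin: its middle.
- dropper_bottle: White bottle with an orange spout, diameter 39 mm, 112 mm high, at the front edge; leave alone. Origin: centre of its underside.
Things that resemble listed ones, but are neither listed nor needed, are in the scene too. Several things have the shape of the bowl; the one meant has the colours described above.

How it is judged (in metres and radians):
On the way, in this order (a step that is already met when the one before it is completed fails the run):
1. the bowl is down in the collar, its lugs through the slots (z of bowl in the frame of head below 0.05 m and horizontal distance between bowl and head below 0.005 m and angle between bowl's own z axis and vertical below 0.1 rad), for 0.1 s.
2. the bowl is turned home, its orange rib at the orange mark (z of bowl in the frame of head below 0.05 m and horizontal distance between bowl_mark and lock_mark below 0.008 m), for 0.1 s.
At the end, for the whole second after the job is handed in: Bowl upright (within 0.08 rad), underside less than 3 mm above the collar's floor, within 5 mm of the collar's axis and still; turned home (orange rib within 8 mm of the orange mark, seen from above); latch in by more than 8.5 of its 11 mm (z of bowl in the frame of head below 0.049 m and horizontal distance between bowl and head below 0.005 m and angle between bowl's own z axis and vertical below 0.08 rad and horizontal distance between bowl_mark and lock_mark below 0.008 m and value of joint latch above 0.0085 m and linear speed of bowl below 0.02 m/s); the robot touches nothing.
It fails at once if another thing on the bench was shifted by more than 25 mm (distance of any of fitting_1, fitting_2, parts_box, spanner, dropper_bottle from where it was at the start of the episode above 0.025 m).
It also fails if it takes over 56 s, if anything falls off the work surface, if the arm or the gripper's body presses on something with over 40 N, if the wrist force passes 120 N, or if a joint passes its speed limit or range.

### The arm

A 6-joint arm with a two-finger parallel gripper is mounted at the origin on a cart in front of the work surface, level with it; the furniture and walls round the work are solid. World frame = base frame: x ahead of the robot, y to its left, z up, the work surface at z = 0. Lengths are in m, angles in degrees, forces in N, time in s.
With the tool pointing down it reaches from about 0.425 to 0.925 m from the base axis. Payload 12.5 kg.
Tool frame: the origin (TCP) lies between the finger pads; the fingertips stand 19 mm ahead of it and the grasp point (between the pads) is the TCP; z points along the fingers, y is the line along which they close (so a half turn about z gives the same grasp; the last joint's range is limited). The gripper opens to 85 mm and grips with 20 to 120 N. Pads are 22 mm wide; open, the fingers measure 114 mm over their backs; the gripper's body (76 mm by 85 mm) begins 54 mm behind the grasp point. The pads swing forward as they close: fully open they stand 13 mm farther back than shut.
Start: joints at [65.627, 28.126, 89.318, -0, 62.55, -6.05], TCP at [0.196, 0.593, 0.25] pointing down, gripper open.
Joint ranges: [-177.58, 177.58], [-47.91, 125.51], [2.72, 160], [-65.01, 245.01], [3.68, 167.84], [-153.87, 153.87]. Speed limits (degrees/s): [127.2, 127.2, 159.86, 180, 180, 180].

### API

Orientations are given as a 3x3 rotation matrix whose columns are the frame's x, y, z axes.
In Python, from rig import state, capture, hand_in, cut_out gives the robot as it stands. The module is installed in compiled form; this text tells all that it offers.
- The arm moves only by the shell command python3 -m creep 'ROWS' [FORCE]. ROWS is JSON, a list of rows, each an object of numbers: "dx", "dy", "dz": the shift along the tool's x, y, z normalised to -1 to 1, where 1 is 0.04 m; "ax", "ay", "az": the turn, a rotation vector about the tool's x, y, z normalised to -1 to 1, where 1 is 5 degrees; "gripper": the closure, from -1 (fully open) to 1 (shut). In form: [{"dx": .., "dy": .., "dz": .., "ax": .., "ay": .., "az": .., "gripper": ..}, ...]. A call has exactly 10 rows; each row shifts and turns the commanded pose from where the row before left it, along the tool's axes as they then stand; what a row does not reach is not made up. A row lasts 1/10 s, in which the tool goes at most 50 mm and 8.59 degrees, less where a joint would pass 70% of its speed; a pose out of reach is approached as far as the arm can. A call with a number of a shift or a turn outside -1 to 1 is refused whole. A call with a gripper value outside its range is refused whole. The fingers move at their own pace and stop on an object; FORCE is the grip in N (left out, the last holds). Time passes only in rows, so rows that do not move let the fingers close, or fill a call up. It gives the time, the measured TCP pose, the force, the opening and the grip force at its end, in the units of the state.
- state(): the state, without advancing time (a new reading comes with each control period).
- capture(name): name is "scene" or "top" or "wrist"; returns a dict with "color" (480x640x3 uint8, red, green, blue), "fx", "fy", "cx", "cy" (pixels), "k1" (the pictures are not rectified: a ray, as slopes to the right and down, at radius r is drawn at 1 + k1 r^2 times it, then the intrinsics apply), "R" (3x3) and "t" (3): a world point X has camera coordinates R X + t. Camera axes: x right, y down, z forward; pixel columns grow to the right and rows downward; lengths in m; the calibration is good to about 2 mm. A picture is of the moment at which its call begins. There is no depth.
- hand_in(): hands the job in; it is judged then, once.
Trained networks look in a picture, given as the dict that the camera call returned (one of the last four; its "shot" number tells which), for a name from the list of things; names that differ only in an ending like _2 or _b are one class to them, and where a whole thing is asked for, a point or a joint stands for the part that bears it (a point fixed in the world has none). Each returns a list of dicts, best first, with "score" (0 to 1); they miss things now and then, are a little off and sometimes report something else, mostly with a low value. They report only what shows in the picture. A call takes as long as a camera call. They do not tell look-alikes from the thing itself.
- cut_out(picture, thing): "pixels" (480x640 bool, what is visible of it) and "at" ([column, row] in pixels, amid what is visible of it).
The state is a dict: "time": time; "q": joint angles; "qvel": joint speeds; "tau": joint torques, N m; "tcp_pos": TCP position; "ee_rot": TCP orientation; "wrist_force": force on the tool from outside, world axes, zero at the start; "moment": the same for the moment, N m; "width": finger opening in m; "gripper_force": force on a finger pad.
Only numpy, scipy, OpenCV 4.12 (cv2) and the standard library are available. Lean on these libraries where they do the work, as an engineer would, in place of code of your own. Each camera call takes 0.05 s, during which the arm holds its last target. There are 200 camera calls.

## Working session

There is one attempt and no reset: what is moved stays moved. The work goes in short steps, Python scripts to look and compute and a shell command to move; the robot and the scene stay as the last step left them, time stands still between calls to the robot, and variables do not carry over. Pictures are saved under pics/ and viewed, at most 10 in all, crops included, and the job is handed in when it is done.

```bash
mkdir -p pics; cat > h.py <<'E'
import numpy as np, cv2
from rig import state, capture, hand_in, cut_out
def ray(p,u,v):
    K=np.array([[p['fx'],0,p['cx']],[0,p['fy'],p['cy']],[0,0,1.]])
    d=np.array([(u-p['cx'])/p['fx'],(v-p['cy'])/p['fy']]); s=d.copy()
    for _ in range(20): s=d/(1+p['k1']*(s@s))
    R=np.array(p['R']);t=np.array(p['t'])
    w=R.T@np.array([s[0],s[1],1]); return -R.T@t, w
def atz(p,u,v,z):
    o,w=ray(p,u,v); return o+w*(z-o[2])/w[2]
def proj(p,X):
    c=np.array(p['R'])@np.array(X)+np.array(p['t']); s=c[:2]/c[2]; s=s*(1+p['k1']*(s@s))
    return np.array([s[0]*p['fx']+p['cx'],s[1]*p['fy']+p['cy']])
def save(p,n): cv2.imwrite('pics/'+n,cv2.cvtColor(p['color'],cv2.COLOR_RGB2BGR))
E
python3 - <<'E'
from h import *
for n in ['scene','top']:
    p=capture(n); save(p,n+'0.png'); print(n,(-np.array(p['R']).T@np.array(p['t'])).round(3),p['fx'])
    for th in ['bowl','head','bowl_mark','slot_mark','lock_mark','latch_tab','latch','spanner','parts_box','fitting_1','dropper_bottle','lever_press_left']:
        try: print(th,[(np.round(r['at']),round(r['score'],2),int(r['pixels'].sum())) for r in cut_out(p,th)])
        except Exception as e: print(th,e)
s=state();print(s['time'],s['tcp_pos'],s['width']);print(np.round(s['ee_rot'],3))
E
```

```text
scene [0.364 0.424 1.186] 471.49938947723956
bowl [(array([339., 156.]), 0.68, 362), (array([366., 182.]), 0.68, 299), (array([380., 158.]), 0.66, 401), (array([272., 257.]), 0.24, 1710)]
head [(array([276., 256.]), 0.94, 1661), (array([339., 154.]), 0.45, 408), (array([330., 390.]), 0.28, 275)]
bowl_mark [(array([385., 154.]), 0.86, 380), (array([338., 155.]), 0.6, 364), (array([366., 184.]), 0.59, 343)]
slot_mark [(array([277., 260.]), 0.87, 1717)]
lock_mark [(array([274., 257.]), 0.56, 1653)]
latch_tab [(array([277., 260.]), 0.68, 1726), (array([282., 239.]), 0.61, 44)]
latch [(array([284., 239.]), 0.52, 63)]
spanner [(array([292., 209.]), 0.7, 365)]
parts_box [(array([314., 143.]), 0.59, 358)]
fitting_1 []
dropper_bottle [(array([329., 389.]), 0.79, 290), (array([292., 210.]), 0.73, 381)]
lever_press_left []
top [ 0.372 -0.134  1.006] 460.1760066274981
bowl [(array([464., 232.]), 0.6, 651), (array([485., 283.]), 0.6, 650), (array([430., 276.]), 0.56, 644)]
head [(array([292., 194.]), 0.89, 2650)]
bowl_mark [(array([429., 272.]), 0.77, 686), (array([462., 228.]), 0.75, 631), (array([482., 284.]), 0.72, 648)]
slot_mark [(array([289., 196.]), 0.94, 2591)]
lock_mark [(array([290., 194.]), 0.94, 2635)]
latch_tab [(array([312., 196.]), 0.5, 89)]
latch [(array([311., 197.]), 0.65, 48)]
spanner [(array([366., 195.]), 0.74, 639)]
parts_box [(array([467., 186.]), 0.92, 850)]
fitting_1 [(array([412., 187.]), 0.46, 45)]
dropper_bottle [(array([158., 305.]), 0.77, 416)]
lever_press_left []
1.3 [0.19643971 0.59334465 0.25029545] 0.08538530207457372
[[-0.949  0.314  0.   ]
 [ 0.314  0.949  0.   ]
 [-0.     0.    -1.   ]]
```

```bash
python3 - <<'E'
import cv2
a=cv2.imread('pics/top0.png'); c=a[130:340,220:530]; cv2.imwrite('pics/topc.png',cv2.resize(c,None,fx=2.55,fy=2.55,interpolation=cv2.INTER_CUBIC))
E
```

```text
(no output)
```

View pics/topc.png

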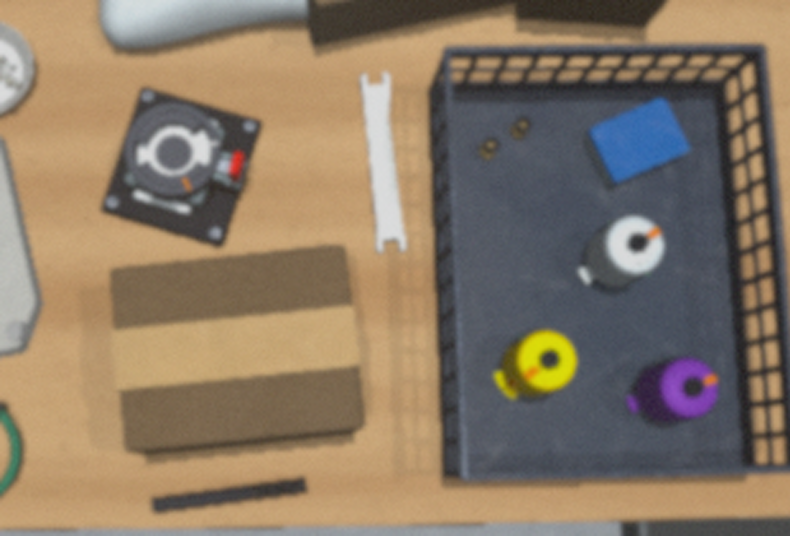

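View pics/scene0.png

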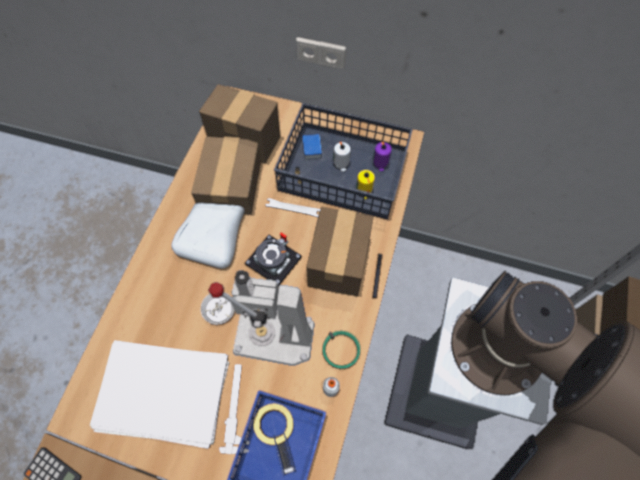

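```bash
python3 - <<'E'
from h import *
s=capture('scene'); p=capture('top')
def tri(a,b):
    o1,d1=ray(s,*a);o2,d2=ray(p,*b)
    k=np.linalg.lstsq(np.c_[d1,-d2],o2-o1,rcond=None)[0]
    return ((o1+k[0]*d1+o2+k[1]*d2)/2).round(3), np.linalg.norm(o1+k[0]*d1-o2-k[1]*d2).round(4)
T=lambda x,y:(220+x/2.55,130+y/2.55)
print('box TLR',tri((325,208),T(345,245)),tri((372,213),T(362,428)),tri((308,283),T(110,270)),tri((360,291),T(128,450)))
print('knob',tri((343,147),T(640,243)), atz(p,*T(640,243),.091))
print('stripe',atz(p,*T(655,235),.082))
for n,u,z in [('headc',(177,153),.06),('orange',(187,184),.06),('red',(237,163),.0765),('traynear',(455,475),.11),('trayTL',(445,50),.11),('trayBR',(790,465),.11),('yellowknob',(550,358),.091),('purple',(693,386),.091)]:
    print(n,atz(p,*T(*u),z).round(3))
for n,u,z in [('press base FR',(312,352),0),('FL',(312,330),0),('BR',(235,355),0),('ball',(216,289),.4),('pressTop',(290,285),.42),('handle back box',(255,205),.1),('white bag',(220,270),.05)]: print(n,atz(s,*u,z).round(3))
E
```

```text
box TLR (array([ 0.531, -0.195,  0.125]), np.float64(0.0118)) (array([ 0.4  , -0.203,  0.146]), np.float64(0.0053)) (array([ 0.523, -0.006,  0.058]), np.float64(0.0187)) (array([ 0.382, -0.022,  0.06 ]), np.float64(0.0053))
knob (array([ 0.542, -0.437,  0.081]), np.float64(0.0023)) [ 0.54129203 -0.43351773  0.091     ]
stripe [ 0.54932816 -0.44918262  0.082     ]
headc [ 0.63  -0.063  0.06 ]
orange [ 0.603 -0.071  0.06 ]
red [ 0.616 -0.113  0.077]
traynear [ 0.362 -0.275  0.11 ]
trayTL [ 0.697 -0.281  0.11 ]
trayBR [ 0.363 -0.534  0.11 ]
yellowknob [ 0.451 -0.356  0.091]
purple [ 0.427 -0.468  0.091]
press base FR [0.455 0.149 0.   ]
FL [0.472 0.095 0.   ]
BR [0.638 0.215 0.   ]
ball [0.622 0.185 0.4  ]
pressTop [0.494 0.145 0.42 ]
handle back box [ 0.712 -0.162  0.1  ]
white bag [0.746 0.026 0.05 ]
```

The top view has three bowl shapes: silver (471,225), yellow (436,270) and purple (492,281). The silver body with a black knob and orange stripe is the one described. The head's orange mark is near (293,202) and the red latch near (313,194). I'll move up and over towards the press's front.

```bash
python3 -m creep '[{"dx":-0.53,"dy":-0.54,"dz":-0.55,"gripper":-1},{"dx":-0.53,"dy":-0.54,"dz":-0.55,"gripper":-1},{"dx":-0.53,"dy":-0.54,"dz":-0.55,"gripper":-1},{"dx":-0.53,"dy":-0.54,"dz":-0.55,"gripper":-1},{"dx":-0.53,"dy":-0.54,"dz":-0.55,"gripper":-1},{"dx":-0.53,"dy":-0.54,"dz":-0.55,"gripper":-1},{"dx":-0.53,"dy":-0.54,"dz":-0.55,"gripper":-1},{"dx":-0.53,"dy":-0.54,"dz":-0.55,"gripper":-1},{"dx":-0.53,"dy":-0.54,"dz":-0.55,"gripper":-1},{"dx":-0.53,"dy":-0.54,"dz":-0.55,"gripper":-1}]' 60
```

```text
schema error: expected keys dx, dy, dz, ax, ay, az, gripper
```

```bash
python3 -m creep '[{"dx":-0.53,"dy":-0.54,"dz":-0.55,"ax":0,"ay":0,"az":0,"gripper":-1},{"dx":-0.53,"dy":-0.54,"dz":-0.55,"ax":0,"ay":0,"az":0,"gripper":-1},{"dx":-0.53,"dy":-0.54,"dz":-0.55,"ax":0,"ay":0,"az":0,"gripper":-1},{"dx":-0.53,"dy":-0.54,"dz":-0.55,"ax":0,"ay":0,"az":0,"gripper":-1},{"dx":-0.53,"dy":-0.54,"dz":-0.55,"ax":0,"ay":0,"az":0,"gripper":-1},{"dx":-0.53,"dy":-0.54,"dz":-0.55,"ax":0,"ay":0,"az":0,"gripper":-1},{"dx":-0.53,"dy":-0.54,"dz":-0.55,"ax":0,"ay":0,"az":0,"gripper":-1},{"dx":-0.53,"dy":-0.54,"dz":-0.55,"ax":0,"ay":0,"az":0,"gripper":-1},{"dx":-0.53,"dy":-0.54,"dz":-0.55,"ax":0,"ay":0,"az":0,"gripper":-1},{"dx":-0.53,"dy":-0.54,"dz":-0.55,"ax":0,"ay":0,"az":0,"gripper":-1}]' 60
```

```text
time: 2.4
tcp_pos: [0.33, 0.3203, 0.4714]
ee_rot: [[-0.949, 0.314, 0.0], [0.314, 0.949, 0.0], [-0.0, 0.0, -1.0]]
wrist_force: [0.7, 0.6, 0.5]
width: 0.0852
gripper_force: 0.0
```

```bash
python3 -m creep '[{"dx":-0.757,"dy":-0.855,"dz":0,"ax":0,"ay":0,"az":0,"gripper":-1},{"dx":-0.757,"dy":-0.855,"dz":0,"ax":0,"ay":0,"az":0,"gripper":-1},{"dx":-0.757,"dy":-0.855,"dz":0,"ax":0,"ay":0,"az":0,"gripper":-1},{"dx":-0.757,"dy":-0.855,"dz":0,"ax":0,"ay":0,"az":0,"gripper":-1},{"dx":-0.757,"dy":-0.855,"dz":0,"ax":0,"ay":0,"az":0,"gripper":-1},{"dx":-0.773,"dy":-0.745,"dz":0,"ax":0,"ay":0,"az":0,"gripper":-1},{"dx":-0.773,"dy":-0.745,"dz":0,"ax":0,"ay":0,"az":0,"gripper":-1},{"dx":-0.773,"dy":-0.745,"dz":0,"ax":0,"ay":0,"az":0,"gripper":-1},{"dx":-0.773,"dy":-0.745,"dz":0,"ax":0,"ay":0,"az":0,"gripper":-1},{"dx":-0.773,"dy":-0.745,"dz":0,"ax":0,"ay":0,"az":0,"gripper":-1}]'
python3 - <<'E'
from h import *
p=capture('wrist'); save(p,'w1.png'); print((-np.array(p['R']).T@np.array(p['t'])).round(3),np.array(p['R']).round(2),p['fx'])
print(proj(p,[.63,-.063,.06]),proj(p,[.541,-.434,.09]))
E
```

```text
time: 3.4
tcp_pos: [0.5201, -0.0802, 0.4704]
ee_rot: [[-0.949, 0.315, 0.0], [0.315, 0.949, 0.0], [-0.0, 0.0, -1.0]]
wrist_force: [0.9, 1.1, -0.4]
width: 0.0853
gripper_force: 0.0
[ 0.447 -0.057  0.594] [[ 0.31  0.95  0.  ]
 [ 0.91 -0.3   0.3 ]
 [ 0.29 -0.09 -0.95]] 415.44422358165923
[354.45433471 252.00288577] [ 70.58753635 281.66803257]
```

View pics/w1.png

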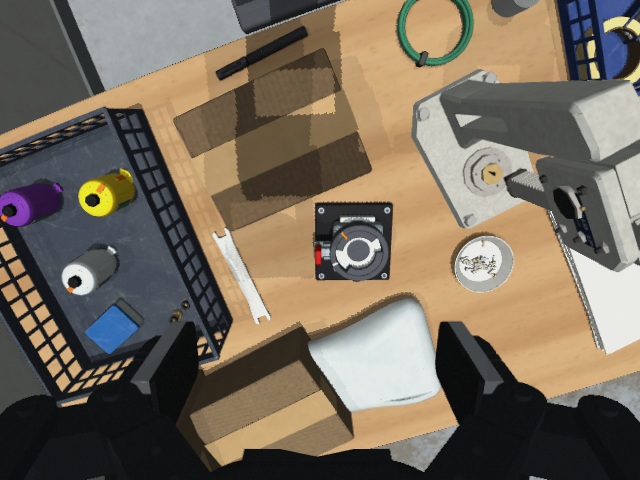

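The wrist view shows the head at about (358,252), its orange mark at about (344,238), the red tab at about (318,255), and the silver bowl at about (88,270). I'll enlarge the head.

```bash
python3 - <<'E'
import cv2
a=cv2.imread('pics/w1.png'); c=cv2.resize(a[200:285,305:400],None,fx=6,fy=6,interpolation=cv2.INTER_CUBIC)
d=cv2.resize(a[235:300,55:125],None,fx=6,fy=6,interpolation=cv2.INTER_CUBIC)
import numpy as np
o=np.zeros((510,570,3),np.uint8); o[:]=c
e=np.zeros((510,230,3),np.uint8); d=cv2.resize(d,(230,214)); e[:214]=d
cv2.imwrite('pics/w1c.png',np.hstack([o,e]))
E
```

```text
(no output)
```

View pics/w1c.png

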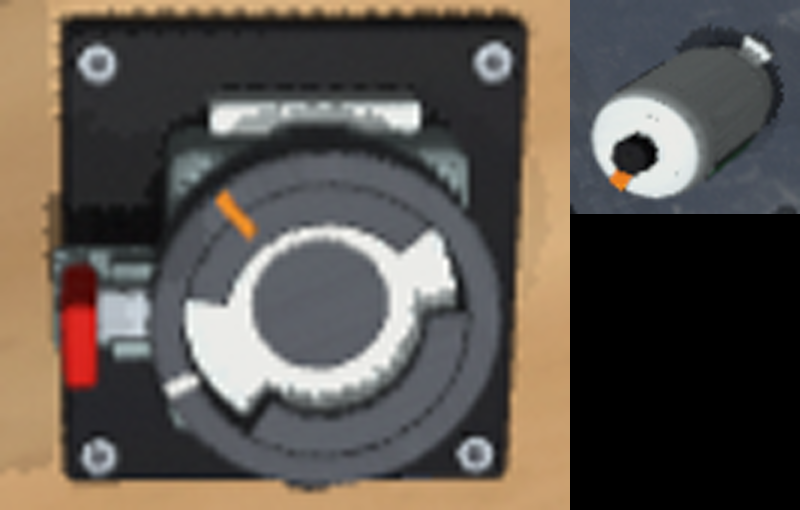

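```bash
cat > head.py <<'E'
from h import *
from scipy.optimize import least_squares
p=capture('wrist')
C=lambda x,y:((x+.5)/6-.5+305,(y+.5)/6-.5+200)
W=lambda x,y:atz(p,*C(x,y),.06)[:2]
sm,li,edges=W(181,386),W(253,237),[W(150,315),W(502,315),W(325,485),W(215,455),W(445,440)]
def f(v):
    c=v[:2];y=v[2];u=lambda a:np.array([np.cos(a),np.sin(a)])
    return np.r_[c+.0355*u(y)-sm,c+.027*u(y-np.radians(75))-li,[np.linalg.norm(c-e)-.04 for e in edges]]
r=least_squares(f,[.63,-.063,-1.48],x_scale=[.01,.01,.1]); print('head',r.x[:2].round(4),np.degrees(r.x[2]).round(1),(r.fun*1e3).round(1))
D=lambda x,y:(55+x*70/230,235+y*65/214)
k=atz(p,*D(63,153),.091); s=atz(p,*D(50,181),.084)
print('knob',k.round(4),'stripe',s.round(4),np.degrees(np.arctan2(*(s-k)[[1,0]])))
print('tab',atz(p,*C(65,330),.068).round(4))
E
python3 head.py
```

```text
head [ 0.6352 -0.063 ] -83.5 [-0.   0.3 -0.7 -0.3 -0.3 -0.3 -0.7  0.2 -0.1]
knob [ 0.543  -0.4326  0.091 ] stripe [ 0.5537 -0.4493  0.084 ] -57.45575498230873
tab [ 0.6157 -0.1184  0.068 ]
```

```bash
python3 -m creep '[{"dx":-0.332,"dy":-0.818,"dz":0.425,"ax":0,"ay":0,"az":0,"gripper":-1},{"dx":-0.332,"dy":-0.818,"dz":0.425,"ax":0,"ay":0,"az":0,"gripper":-1},{"dx":-0.332,"dy":-0.818,"dz":0.425,"ax":0,"ay":0,"az":0,"gripper":-1},{"dx":-0.332,"dy":-0.818,"dz":0.425,"ax":0,"ay":0,"az":0,"gripper":-1},{"dx":-0.332,"dy":-0.818,"dz":0.425,"ax":0,"ay":0,"az":0,"gripper":-1},{"dx":-0.332,"dy":-0.818,"dz":0.425,"ax":0,"ay":0,"az":0,"gripper":-1},{"dx":-0.332,"dy":-0.818,"dz":0.425,"ax":0,"ay":0,"az":0,"gripper":-1},{"dx":-0.332,"dy":-0.818,"dz":0.425,"ax":0,"ay":0,"az":0,"gripper":-1},{"dx":-0.332,"dy":-0.818,"dz":0.425,"ax":0,"ay":0,"az":0,"gripper":-1},{"dx":-0.332,"dy":-0.818,"dz":0.425,"ax":0,"ay":0,"az":0,"gripper":-1}]'
python3 - <<'E'
from h import *
p=capture('wrist'); c=proj(p,[.543,-.4326,.09]).astype(int); print(c)
u,v=c-50; im=cv2.cvtColor(p['color'],cv2.COLOR_RGB2BGR)
cv2.imwrite('pics/w2c.png',cv2.resize(im[v:v+100,u:u+100],None,fx=5.9,fy=5.9,interpolation=cv2.INTER_CUBIC)); cv2.imwrite('pics/w2.png',im)
E
```

```text
time: 4.5
tcp_pos: [0.543, -0.4316, 0.2997]
ee_rot: [[-0.949, 0.314, 0.0], [0.314, 0.949, 0.0], [-0.0, 0.0, -1.0]]
wrist_force: [0.8, 0.7, 0.3]
width: 0.0854
gripper_force: 0.0
[316 214]
```

View pics/w2c.png

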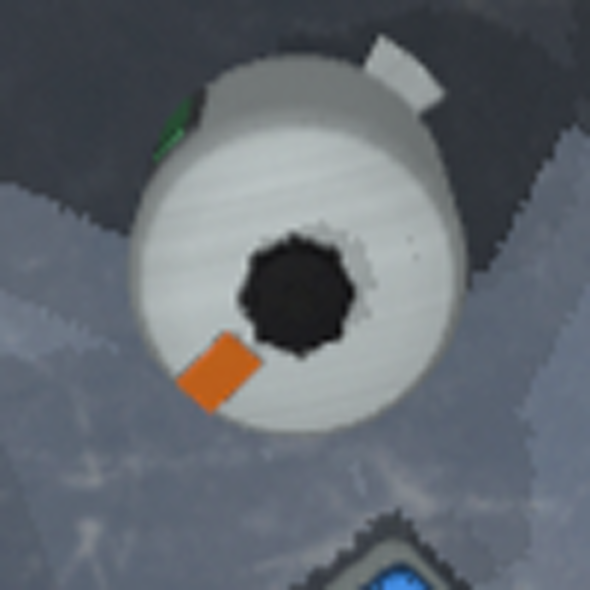

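```bash
python3 - <<'E'
from h import *
p=capture('wrist'); u,v=266,164
P=lambda x,y,z:atz(p,u+(x+.5)/5.9-.5,v+(y+.5)/5.9-.5,z)
k=P(297,296,.091)
ang=lambda d:np.degrees(np.arctan2(d[1],d[0]))
b=P(195,397,.073);a=P(246,347,.080);l=P(414,65,.009)
print(k.round(4),ang(b-k),ang(b-a),ang(k-l),[np.linalg.norm((q-k)[:2]).round(4) for q in(a,b,l)])
# dome rim circle z=.073 : left,right,bottom
e=[P(138,275,.073),P(461,275,.073),P(305,432,.073),P(235,420,.073),P(385,405,.073)]
A=np.array([[2*q[0],2*q[1],1] for q in e]); s=np.linalg.lstsq(A,[q[0]**2+q[1]**2 for q in e],rcond=None)[0]; print(s[:2].round(4),np.sqrt(s[2]+s[0]**2+s[1]**2))
E
```

```text
[ 0.5397 -0.4361  0.091 ] -56.32098133620845 -58.01710390578426 -61.463714775171084 [np.float64(0.0123), np.float64(0.0243), np.float64(0.0285)]
[ 0.5409 -0.4362] 0.023257489982727524
```

```bash
python3 -m creep '[{"dx":0.025,"dy":-0.125,"dz":0.99,"ax":0,"ay":0,"az":0,"gripper":-1},{"dx":0,"dy":0,"dz":1,"ax":0,"ay":0,"az":0,"gripper":-1},{"dx":0,"dy":0,"dz":1,"ax":0,"ay":0,"az":0,"gripper":-1},{"dx":0,"dy":0,"dz":1,"ax":0,"ay":0,"az":0,"gripper":-1},{"dx":0,"dy":0,"dz":0.9,"ax":0,"ay":0,"az":0,"gripper":-1},{"dx":0,"dy":0,"dz":0.5,"ax":0,"ay":0,"az":0,"gripper":-1},{"dx":0,"dy":0,"dz":0.34,"ax":0,"ay":0,"az":0,"gripper":-1},{"dx":0,"dy":0,"dz":0,"ax":0,"ay":0,"az":0,"gripper":1},{"dx":0,"dy":0,"dz":0,"ax":0,"ay":0,"az":0,"gripper":1},{"dx":0,"dy":0,"dz":0,"ax":0,"ay":0,"az":0,"gripper":1}]' 60
python3 -m creep '[{"dx":0,"dy":0,"dz":0,"ax":0,"ay":0,"az":0,"gripper":1},{"dx":0,"dy":0,"dz":0,"ax":0,"ay":0,"az":0,"gripper":1},{"dx":0,"dy":0,"dz":0,"ax":0,"ay":0,"az":0,"gripper":1},{"dx":0,"dy":0,"dz":0,"ax":0,"ay":0,"az":0,"gripper":1},{"dx":0,"dy":0,"dz":0,"ax":0,"ay":0,"az":0,"gripper":1},{"dx":0,"dy":0,"dz":-0.2,"ax":0,"ay":0,"az":0,"gripper":1},{"dx":0,"dy":0,"dz":-0.3,"ax":0,"ay":0,"az":0,"gripper":1},{"dx":0,"dy":0,"dz":-0.5,"ax":0,"ay":0,"az":0,"gripper":1},{"dx":0,"dy":0,"dz":-0.5,"ax":0,"ay":0,"az":0,"gripper":1},{"dx":0,"dy":0,"dz":-0.5,"ax":0,"ay":0,"az":0,"gripper":1}]' 60
```

```text
time: 5.6
tcp_pos: [0.5412, -0.4354, 0.0732]
ee_rot: [[-0.949, 0.314, 0.002], [0.314, 0.949, -0.002], [-0.003, -0.001, -1.0]]
wrist_force: [-0.4, 2.4, 2.8]
width: 0.0481
gripper_force: 60.9
time: 6.6
tcp_pos: [0.5403, -0.4352, 0.153]
ee_rot: [[-0.949, 0.314, 0.001], [0.314, 0.949, -0.001], [-0.001, -0.0, -1.0]]
wrist_force: [-0.8, 0.9, -1.5]
width: 0.0477
gripper_force: 61.9
```

```bash
python3 -m creep '[{"dx":0,"dy":0,"dz":-0.75,"ax":0,"ay":0,"az":0,"gripper":1},{"dx":0,"dy":0,"dz":-0.75,"ax":0,"ay":0,"az":0,"gripper":1},{"dx":0.067,"dy":0.95,"dz":-0.115,"ax":0,"ay":0,"az":0,"gripper":1},{"dx":0.067,"dy":0.95,"dz":-0.115,"ax":0,"ay":0,"az":0,"gripper":1},{"dx":0.067,"dy":0.95,"dz":-0.115,"ax":0,"ay":0,"az":0,"gripper":1},{"dx":0.067,"dy":0.95,"dz":-0.115,"ax":0,"ay":0,"az":0,"gripper":1},{"dx":0.067,"dy":0.95,"dz":-0.115,"ax":0,"ay":0,"az":0,"gripper":1},{"dx":0.067,"dy":0.95,"dz":-0.115,"ax":0,"ay":0,"az":0,"gripper":1},{"dx":0.067,"dy":0.95,"dz":-0.115,"ax":0,"ay":0,"az":0,"gripper":1},{"dx":0.067,"dy":0.95,"dz":-0.115,"ax":0,"ay":0,"az":0,"gripper":1}]'
python3 -m creep '[{"dx":0.045,"dy":0.66,"dz":0,"ax":0,"ay":0,"az":0,"gripper":1},{"dx":0.045,"dy":0.66,"dz":0,"ax":0,"ay":0,"az":0,"gripper":1},{"dx":0.045,"dy":0.66,"dz":0,"ax":0,"ay":0,"az":0,"gripper":1},{"dx":0,"dy":0,"dz":0,"ax":0,"ay":0,"az":1,"gripper":1},{"dx":0,"dy":0,"dz":0,"ax":0,"ay":0,"az":1,"gripper":1},{"dx":0,"dy":0,"dz":0,"ax":0,"ay":0,"az":1,"gripper":1},{"dx":0,"dy":0,"dz":0,"ax":0,"ay":0,"az":1,"gripper":1},{"dx":0,"dy":0,"dz":0,"ax":0,"ay":0,"az":1,"gripper":1},{"dx":0,"dy":0,"dz":0,"ax":0,"ay":0,"az":0,"gripper":1},{"dx":0,"dy":0,"dz":0,"ax":0,"ay":0,"az":0,"gripper":1}]'
python3 - <<'E'
from h import *
p=capture('wrist'); save(p,'w3.png')
E
```

```text
time: 7.6
tcp_pos: [0.6157, -0.1384, 0.2493]
ee_rot: [[-0.949, 0.315, 0.001], [0.315, 0.949, -0.0], [-0.001, -0.0, -1.0]]
wrist_force: [1.3, 0.4, -1.6]
width: 0.048
gripper_force: 62.2
time: 8.6
tcp_pos: [0.6353, -0.063, 0.2486]
ee_rot: [[-0.729, 0.684, 0.001], [0.684, 0.729, -0.0], [-0.001, 0.0, -1.0]]
wrist_force: [0.1, -0.5, -1.7]
width: 0.0481
gripper_force: 62.1
```

View pics/w3.png

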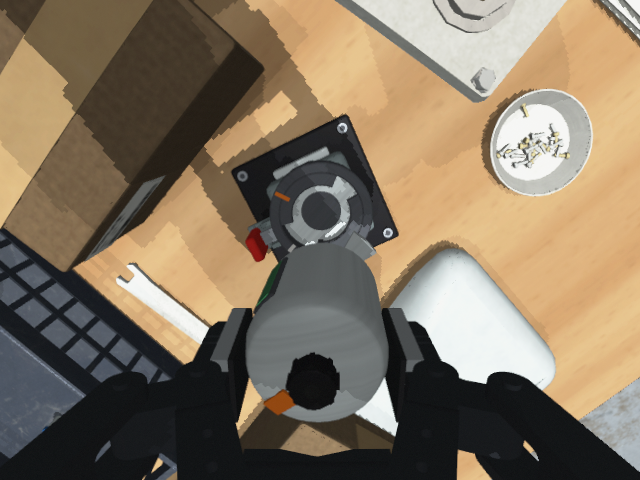

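The wrist view shows the bowl held upright (knob (313,380), stripe (278,402), narrow lug (362,243)) over the head (orange mark (282,197), latch (256,245)). I'll enlarge it to measure the alignment.

```bash
python3 - <<'E'
import cv2,numpy as np
a=cv2.imread('pics/w3.png'); r=lambda b:cv2.resize(b,None,fx=4,fy=4,interpolation=cv2.INTER_CUBIC)
cv2.imwrite('pics/w3c.png',np.hstack([r(a[145:265,262:392]),np.vstack([r(a[340:430,255:325])[:360],np.zeros((120,280,3),np.uint8)])]))
E
```

```text
(no output)
```

View pics/w3c.png

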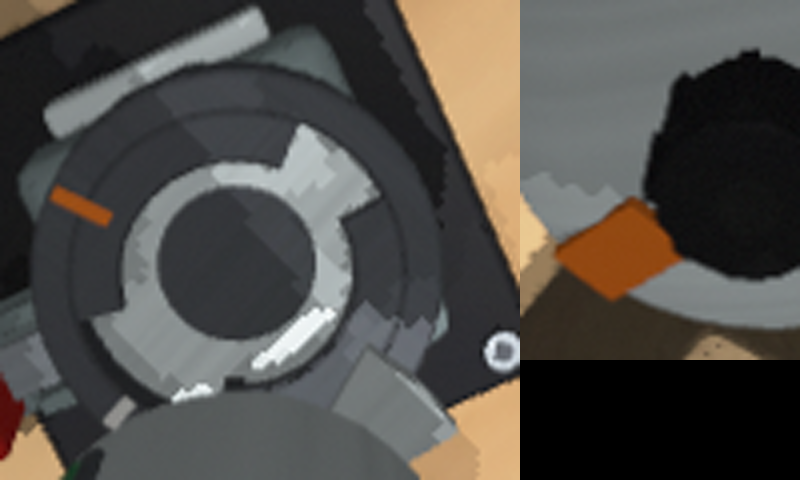

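```bash
cat > m.py <<'E'
from h import *
from scipy.optimize import least_squares
p=capture('wrist'); s=state(); T=np.array(s['tcp_pos'])
C=lambda x,y:((x+.5)/4-.5+262,(y+.5)/4-.5+145)
W=lambda x,y:atz(p,*C(x,y),.06)[:2]
sm,li,edges=W(120,412),W(111,220),[W(32,265),W(442,258)]
u=lambda a:np.array([np.cos(a),np.sin(a)])
def f(v):
    c=v[:2];y=v[2]
    return np.r_[c+.0355*u(y)-sm,c+.027*u(y-np.radians(75))-li,[np.linalg.norm(c-e)-.04 for e in edges]]
r=least_squares(f,[.63,-.063,-1.48],x_scale=[.01,.01,.1]); print('head',r.x[:2].round(4),np.degrees(r.x[2]).round(1),(r.fun*1e3).round(1))
B=lambda x,y:((x+.5)/4-.5+255,(y+.5)/4-.5+340)
z0=T[2]-.0702; a=atz(p,*B(64,277),z0+.07);b=atz(p,*B(137,227),z0+.0775)
print('tcp',T.round(4),'stripe',a.round(4),b.round(4),'yaw',np.degrees(np.arctan2(*(a-b)[[1,0]])))
for yaw in (-78,-83,-88):
    q=lambda rr,ang,z:np.r_[T[:2]+rr*u(np.radians(yaw+ang)),z0+z]
    print(yaw,'outer',(proj(p,q(.025,0,.07))-[255,340])*4,'lug',[((proj(p,q(.03,180+g,.006))-[262,145])*4).round() for g in(-14,14)],'lug low',[((proj(p,q(.03,180+g,.0))-[262,145])*4).round() for g in(-14,14)])
E
python3 m.py
```

```text
head [ 0.6343 -0.058 ] -84.1 [ 0.1 -0.3 -0.2 -0.  -0.4 -0.7]
tcp [ 0.6353 -0.063   0.2483] stripe [ 0.6408 -0.0916  0.2481] [ 0.6376 -0.0786  0.2556] yaw -76.21989129079044
-78 outer [ 92.92136315 247.38132132] lug [array([415., 388.]), array([315., 320.])] lug low [array([409., 374.]), array([312., 307.])]
-83 outer [ 72.99987914 235.02159515] lug [array([428., 404.]), array([335., 328.])] lug low [array([422., 390.]), array([332., 316.])]
-88 outer [ 54.27277418 221.21278764] lug [array([439., 422.]), array([355., 339.])] lug low [array([433., 407.]), array([351., 326.])]
```

The two wrist estimates of the head differ by about 5 mm. The clock has plenty of room, so I'll look again from other tool yaws to cancel out the camera bias.

```bash
cat > cap.py <<'E'
import sys,pickle
from h import *
p=capture('wrist'); s=state(); save(p,sys.argv[1]+'.png'); pickle.dump((p,s),open(sys.argv[1]+'.pkl','wb'))
E
python3 cap.py v0
python3 -m creep '[{"dx":0,"dy":0,"dz":0,"ax":0,"ay":0,"az":1,"gripper":1},{"dx":0,"dy":0,"dz":0,"ax":0,"ay":0,"az":1,"gripper":1},{"dx":0,"dy":0,"dz":0,"ax":0,"ay":0,"az":1,"gripper":1},{"dx":0,"dy":0,"dz":0,"ax":0,"ay":0,"az":1,"gripper":1},{"dx":0,"dy":0,"dz":0,"ax":0,"ay":0,"az":1,"gripper":1},{"dx":0,"dy":0,"dz":0,"ax":0,"ay":0,"az":1,"gripper":1},{"dx":0,"dy":0,"dz":0,"ax":0,"ay":0,"az":1,"gripper":1},{"dx":0,"dy":0,"dz":0,"ax":0,"ay":0,"az":1,"gripper":1},{"dx":0,"dy":0,"dz":0,"ax":0,"ay":0,"az":1,"gripper":1},{"dx":0,"dy":0,"dz":0,"ax":0,"ay":0,"az":0,"gripper":1}]'
python3 cap.py v1
python3 -m creep '[{"dx":0,"dy":0,"dz":0,"ax":0,"ay":0,"az":1,"gripper":1},{"dx":0,"dy":0,"dz":0,"ax":0,"ay":0,"az":1,"gripper":1},{"dx":0,"dy":0,"dz":0,"ax":0,"ay":0,"az":1,"gripper":1},{"dx":0,"dy":0,"dz":0,"ax":0,"ay":0,"az":1,"gripper":1},{"dx":0,"dy":0,"dz":0,"ax":0,"ay":0,"az":1,"gripper":1},{"dx":0,"dy":0,"dz":0,"ax":0,"ay":0,"az":1,"gripper":1},{"dx":0,"dy":0,"dz":0,"ax":0,"ay":0,"az":1,"gripper":1},{"dx":0,"dy":0,"dz":0,"ax":0,"ay":0,"az":1,"gripper":1},{"dx":0,"dy":0,"dz":0,"ax":0,"ay":0,"az":1,"gripper":1},{"dx":0,"dy":0,"dz":0,"ax":0,"ay":0,"az":0,"gripper":1}]'
python3 cap.py v2
python3 - <<'E'
from h import *
import pickle
ims=[]
for n in ('v0','v1','v2'):
    p,s=pickle.load(open(n+'.pkl','rb')); im=cv2.cvtColor(p['color'],cv2.COLOR_RGB2BGR); hsv=cv2.cvtColor(im,cv2.COLOR_BGR2HSV)
    c=proj(p,[.635,-.062,.06]); print(n,c.round(),np.degrees(np.arctan2(s['ee_rot'][1][1],s['ee_rot'][0][1])).round(1))
    for nm,lo,hi,X in(('orange',(5,140,80),(18,255,255),[.610,-.071,.06]),('red',(0,170,60),(3,255,255),[.6157,-.118,.072])):
        m=cv2.inRange(hsv,lo,hi); n_,l,st,ce=cv2.connectedComponentsWithStats(m)
        print(nm,proj(p,X).round(1),[(ce[i].round(1),st[i,4]) for i in range(1,n_) if st[i,4]>15 and np.linalg.norm(ce[i]-proj(p,X))<35])
    u,v=(c-[65,65]).astype(int); v=max(v,0); print('crop',u,v)
    ims.append(cv2.resize(im[v:v+130,u:u+130],(390,390),interpolation=cv2.INTER_CUBIC))
cv2.imwrite('pics/v12.png',np.hstack(ims[1:]))
E
```

```text
time: 9.75
tcp_pos: [0.6354, -0.0629, 0.248]
ee_rot: [[-0.029, 1.0, 0.0], [1.0, 0.029, 0.0], [0.0, 0.0, -1.0]]
wrist_force: [0.3, 0.6, -2.2]
width: 0.0479
gripper_force: 62.1
time: 10.8
tcp_pos: [0.6354, -0.0629, 0.2479]
ee_rot: [[0.685, 0.729, 0.0], [0.729, -0.685, 0.0], [0.0, -0.0, -1.0]]
wrist_force: [0.2, -0.4, -1.7]
width: 0.0482
gripper_force: 62.0
v0 [318. 219.] 46.8
orange [286.9 203.4] [(array([281.9, 196.3]), np.int32(68))]
red [246.9 253.6] [(array([256.3, 245.1]), np.int32(438))]
crop 252 153
v1 [316. 218.] 1.8
orange [283.9 228.8] [(array([275.4, 227.4]), np.int32(62))]
red [289.7 291.1] []
crop 251 153
v2 [315. 219.] -43.1
orange [299.7 248.4] []
red [346.1 290. ] []
crop 250 154
```

View pics/v12.png

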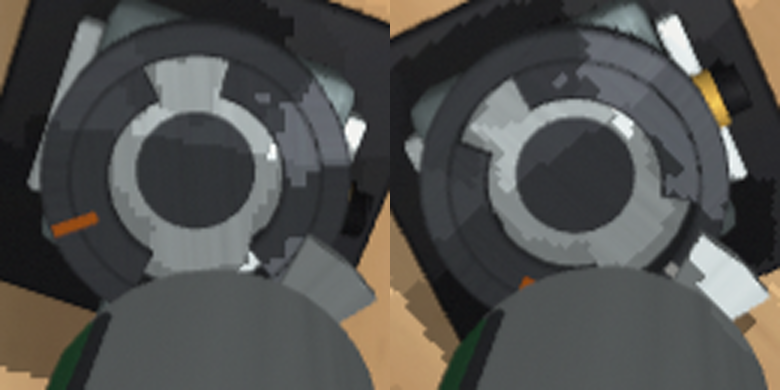

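```bash
cat > fit.py <<'E'
from h import *
import pickle
from scipy.optimize import least_squares
from scipy.spatial.transform import Rotation as Ro
P={n:pickle.load(open(n+'.pkl','rb'))[0] for n in('v0','v1','v2')}
# w1 camera reconstructed from v0: mount constant in tool frame
p0,s0=pickle.load(open('v0.pkl','rb'))
E0=np.array(s0['ee_rot']);t0=np.array(s0['tcp_pos']); o0=-p0['R'].T@p0['t'] if hasattr(p0['R'],'T') else -np.array(p0['R']).T@np.array(p0['t'])
Rce=np.array(p0['R'])@E0; oe=E0.T@(o0-t0)
def cam(tcp,psi):
    y=np.radians(psi);c,s=np.cos(y),np.sin(y);E=np.array([[-s,c,0],[c,s,0],[0,0,-1.]])
    R=Rce@E.T; o=np.array(tcp)+E@oe; q=dict(p0);q['R']=R;q['t']=-R@o;return q
P['w1']=cam([.5201,-.0802,.4704],71.65); P['w2']=cam([.543,-.4316,.2997],71.7)
def cv(s,u,v): return lambda x,y:np.array([(x+.5)/s-.5+u,(y+.5)/s-.5+v])
a,b,c,d,g=cv(6,305,200),cv(4,262,145),cv(3,251,153),cv(3,250,154),cv(5.9,266,164)
obs=[]
for n,f,sm,li,mc,ed in[('w1',a,(181,386),(253,237),None,[(150,315),(502,315),(325,485),(215,455),(445,440)]),
 ('v0',b,(120,412),(111,220),None,[(32,265),(442,258)]),
 ('v1',c,None,(97,218),None,[(42,170),(352,165),(200,22)]),
 ('v2',d,None,None,None,[(30,175),(342,180),(185,25)])]:
    if sm: obs.append((n,f(*sm),'s'))
    if li: obs.append((n,f(*li),'l'))
    obs+=[(n,f(*e),'e') for e in ed]
def back(p,uv,z,rot,tr):
    o,w=ray(p,*uv);R=np.array(p['R']); w=R.T@Ro.from_rotvec(rot).as_matrix()@(R@w); o=o+R.T@tr
    return (o+w*(z-o[2])/w[2])
u=lambda a:np.array([np.cos(a),np.sin(a)])
def F(v):
    h=v[:2];y=v[2];rot=v[3:6];tr=v[6:9];r=[]
    for n,uv,k in obs:
        X=back(P[n],uv,.06,rot,tr)[:2]
        r+= [np.linalg.norm(X-h)-.04] if k=='e' else list(X-h-(.0355*u(y) if k=='s' else .027*u(y-np.radians(75))))
    return np.r_[np.array(r)/.0007,rot/np.radians(.5),tr/.002]
R=least_squares(F,np.r_[.635,-.062,-1.46,np.zeros(6)],x_scale=np.r_[.01,.01,.1,[.01]*3,[.002]*3])
if __name__=='__main__':
    v=R.x;cov=np.linalg.inv(R.jac.T@R.jac);print('head',v[:2].round(4),np.degrees(v[2]).round(2),'sd',np.sqrt(np.diag(cov))[:3].round(4),'rot',np.degrees(v[3:6]).round(2),'tr',v[6:].round(4))
    print((R.fun[:-6]*.7).round(1))
    rot,tr=v[3:6],v[6:9]
    Bk=lambda x,y,z,q=g,n='w2':back(P[n],q(x,y),z,rot,tr)
    e=[Bk(x,y,.073) for x,y in[(138,275),(461,275),(305,432),(235,420),(385,405)]]
    A=np.array([[2*q[0],2*q[1],1] for q in e]);s=np.linalg.lstsq(A,[q[0]**2+q[1]**2 for q in e],rcond=None)[0]
    print('bowl rim',s[:2].round(4),'knob',Bk(297,296,.091).round(4),'stripe',Bk(195,397,.073).round(4),'lug',Bk(414,65,.009).round(4))
    q=cv(4,255,340); a_,b_=[Bk(x,y,z,q,'v0') for x,y,z in[(64,277,.2481),(137,227,.2556)]]
    print('hand stripe',a_.round(4),b_.round(4),np.degrees(np.arctan2(*(a_-b_)[[1,0]])))
E
python3 fit.py
```

```text
head [ 0.6348 -0.0584] -83.6 sd [0.0006 0.0004 0.0161] rot [-0.01 -0.04 -0.  ] tr [ 0.0003  0.0007 -0.0008]
[ 0.1 -0.3  0.5  0.2 -0.2 -0.  -0.6  0.2  0.  -0.3  0.2  0.1  0.2 -0.4
 -0.5 -0.4 -0.7 -0.3 -0.1  0.2  0.   0.1  0.3]
bowl rim [ 0.5444 -0.433 ] knob [ 0.5432 -0.4328  0.091 ] stripe [ 0.5569 -0.4533  0.073 ] lug [ 0.5293 -0.4076  0.009 ]
hand stripe [ 0.6417 -0.0923  0.2481] [ 0.6386 -0.0792  0.2556] -76.34197112630847
```

```bash
cat > hand.py <<'E'
from h import *
import pickle
from scipy.optimize import least_squares
from scipy.spatial.transform import Rotation as Ro
p,s=pickle.load(open('v0.pkl','rb')); T=np.array(s['tcp_pos']);E=np.array(s['ee_rot'])
im=p['color'][340:425,270:350].astype(int); m=(im.max(2)<45).astype(np.uint8); n,l,st,ce=cv2.connectedComponentsWithStats(m)
i=l[40,43]; print('knob box',st[i]+[270,340,0,0,0])
psi=np.radians(46.8)
r_=np.radians
def F(v,tilt=True):
    ox,oy,oz,yaw,tx,ty,sl=v
    Q=lambda r,a,z:(lambda b:proj(p,T+E@(np.array([ox,oy,oz])+Ro.from_rotvec([tx,ty,0]).as_matrix()@(E.T@b))))(np.array([r*np.cos(yaw+r_(a)),r*np.sin(yaw+r_(a)),z-.0702]))
    res=[Q(.025,0,.07)-[271,409.3],Q(sl,0,.0775)-[289.2,396.8],Q(.03,166,.003)-[375.8,251.3],Q(.03,194,.003)-[355.8,231.3]]
    res=np.array(res).ravel()
    if K is not None: res=np.r_[res,Q(0,0,.088)-K]
    return np.r_[res/2,ox/.004,oy/.0007,oz/.002,(yaw-r_(-83.5))/r_(3),tx/r_(1),ty/r_(2),(sl-.011)/.002]
K=np.array([313,386.])
for K in(None,K):
    for mode in('any',):
        R=least_squares(F,[0,0,0,r_(-83.5),0,0,.011],x_scale=[.01,.01,.01,.1,.1,.1,.01])
        v=R.x;print('off mm',(v[:3]*1e3).round(1),'yaw',np.degrees(v[3]).round(1),'tilt',np.degrees(v[4:6]).round(1),'sd',np.sqrt(np.diag(np.linalg.inv(R.jac.T@R.jac)))[[0,1,2,3]].round(4),(R.fun[:-7]*2).round(1))
E
python3 hand.py
```

```text
knob box [ 286  353   53   57 2282]
off mm [-2.2  0.  -2.8] yaw -85.8 tilt [-1.8  0.6] sd [0.0014 0.0005 0.0016 0.0253] [-0.6 -3.6  2.6  2.  -0.6  0.6 -2.6  0.5]
off mm [ 0.1 -0.2 -3.4] yaw -83.5 tilt [-2.6 -2.1] sd [0.0012 0.0003 0.0015 0.0214] [ 0.3 -4.9  0.8 -0.4 -0.6  0.6 -3.6  1.   2.1  3.2]
```

The fit puts the head at (0.6348, -0.0584) with yaw -83.6°, and the bowl is about 1 mm off in the hand. I'll turn back to the entry yaw and descend.

```bash
python3 -m creep '[{"dx":0,"dy":0,"dz":0,"ax":0,"ay":0,"az":-1,"gripper":1},{"dx":0,"dy":0,"dz":0,"ax":0,"ay":0,"az":-1,"gripper":1},{"dx":0,"dy":0,"dz":0,"ax":0,"ay":0,"az":-1,"gripper":1},{"dx":0,"dy":0,"dz":0,"ax":0,"ay":0,"az":-1,"gripper":1},{"dx":0,"dy":0,"dz":0,"ax":0,"ay":0,"az":-1,"gripper":1},{"dx":0,"dy":0,"dz":0,"ax":0,"ay":0,"az":-1,"gripper":1},{"dx":0,"dy":0,"dz":0,"ax":0,"ay":0,"az":-1,"gripper":1},{"dx":0,"dy":0,"dz":0,"ax":0,"ay":0,"az":-1,"gripper":1},{"dx":0,"dy":0,"dz":0,"ax":0,"ay":0,"az":-1,"gripper":1},{"dx":0,"dy":0,"dz":0,"ax":0,"ay":0,"az":-1,"gripper":1}]' >/dev/null
python3 -m creep '[{"dx":0,"dy":0,"dz":0,"ax":0,"ay":0,"az":-1,"gripper":1},{"dx":0,"dy":0,"dz":0,"ax":0,"ay":0,"az":-1,"gripper":1},{"dx":0,"dy":0,"dz":0,"ax":0,"ay":0,"az":-1,"gripper":1},{"dx":0,"dy":0,"dz":0,"ax":0,"ay":0,"az":-1,"gripper":1},{"dx":0,"dy":0,"dz":0,"ax":0,"ay":0,"az":-1,"gripper":1},{"dx":0,"dy":0,"dz":0,"ax":0,"ay":0,"az":-1,"gripper":1},{"dx":0,"dy":0,"dz":0,"ax":0,"ay":0,"az":-1,"gripper":1},{"dx":0,"dy":0,"dz":0,"ax":0,"ay":0,"az":-1,"gripper":1},{"dx":0.115,"dy":0.07,"dz":0.3,"ax":0,"ay":0,"az":0,"gripper":1},{"dx":0,"dy":0,"dz":0.5,"ax":0,"ay":0,"az":0,"gripper":1}]'
python3 -m creep '[{"dx":0,"dy":0,"dz":0.6,"ax":0,"ay":0,"az":0,"gripper":1},{"dx":0,"dy":0,"dz":0.6,"ax":0,"ay":0,"az":0,"gripper":1},{"dx":0,"dy":0,"dz":0.5,"ax":0,"ay":0,"az":0,"gripper":1},{"dx":0,"dy":0,"dz":0.25,"ax":0,"ay":0,"az":0,"gripper":1},{"dx":0,"dy":0,"dz":0.05,"ax":0,"ay":0,"az":0,"gripper":1},{"dx":0,"dy":0,"dz":0,"ax":0,"ay":0,"az":0,"gripper":1},{"dx":0,"dy":0,"dz":0,"ax":0,"ay":0,"az":0,"gripper":1},{"dx":0,"dy":0,"dz":0,"ax":0,"ay":0,"az":0,"gripper":1},{"dx":0,"dy":0,"dz":0,"ax":0,"ay":0,"az":0,"gripper":1},{"dx":0,"dy":0,"dz":0,"ax":0,"ay":0,"az":0,"gripper":1}]'
```

```text
time: 12.85
tcp_pos: [0.6341, -0.0571, 0.2159]
ee_rot: [[-0.728, 0.686, 0.002], [0.686, 0.728, -0.0], [-0.002, 0.001, -1.0]]
wrist_force: [0.3, 0.3, -2.7]
width: 0.0477
gripper_force: 62.1
time: 13.85
tcp_pos: [0.634, -0.0577, 0.1363]
ee_rot: [[-0.728, 0.686, 0.001], [0.686, 0.728, -0.0], [-0.001, 0.0, -1.0]]
wrist_force: [1.0, -0.5, -1.5]
width: 0.0479
gripper_force: 62.1
```

```bash
python3 -m creep '[{"dx":0,"dy":0,"dz":0.05,"ax":0,"ay":0,"az":0,"gripper":1},{"dx":0,"dy":0,"dz":0.05,"ax":0,"ay":0,"az":0,"gripper":1},{"dx":0,"dy":0,"dz":0.05,"ax":0,"ay":0,"az":0,"gripper":1},{"dx":0,"dy":0,"dz":0.05,"ax":0,"ay":0,"az":0,"gripper":1},{"dx":0,"dy":0,"dz":0.05,"ax":0,"ay":0,"az":0,"gripper":1},{"dx":0,"dy":0,"dz":0.05,"ax":0,"ay":0,"az":0,"gripper":1},{"dx":0,"dy":0,"dz":0.03,"ax":0,"ay":0,"az":0,"gripper":1},{"dx":0,"dy":0,"dz":0,"ax":0,"ay":0,"az":0,"gripper":1},{"dx":0,"dy":0,"dz":0,"ax":0,"ay":0,"az":0,"gripper":1},{"dx":0,"dy":0,"dz":0,"ax":0,"ay":0,"az":0,"gripper":1}]'
```

```text
time: 14.85
tcp_pos: [0.6335, -0.0579, 0.1224]
ee_rot: [[-0.728, 0.686, -0.001], [0.686, 0.728, -0.0], [0.001, -0.001, -1.0]]
wrist_force: [-4.1, -4.4, -0.1]
width: 0.0481
gripper_force: 63.8
```

```bash
python3 -m creep '[{"dx":0,"dy":-0.015,"dz":0.05,"ax":0,"ay":0,"az":0,"gripper":1},{"dx":0,"dy":0,"dz":0.05,"ax":0,"ay":0,"az":0,"gripper":1},{"dx":0,"dy":0,"dz":0.05,"ax":0,"ay":0,"az":0,"gripper":1},{"dx":0,"dy":0,"dz":0.025,"ax":0,"ay":0,"az":0,"gripper":1},{"dx":0,"dy":0,"dz":0,"ax":0,"ay":0,"az":0,"gripper":1},{"dx":0,"dy":0,"dz":0,"ax":0,"ay":0,"az":0,"gripper":1},{"dx":0,"dy":0,"dz":0,"ax":0,"ay":0,"az":0,"gripper":1},{"dx":0,"dy":0,"dz":0,"ax":0,"ay":0,"az":0,"gripper":1},{"dx":0,"dy":0,"dz":0,"ax":0,"ay":0,"az":0,"gripper":1},{"dx":0,"dy":0,"dz":0,"ax":0,"ay":0,"az":0,"gripper":1}]'; python3 cap.py v3
```

```text
time: 15.85
tcp_pos: [0.6338, -0.0581, 0.1163]
ee_rot: [[-0.728, 0.686, 0.001], [0.686, 0.728, -0.0], [-0.001, 0.001, -1.0]]
wrist_force: [-2.9, -0.5, 6.1]
width: 0.0482
gripper_force: 64.6
```

```bash
python3 -m creep '[{"dx":0,"dy":0,"dz":-0.02,"ax":0,"ay":0,"az":0.5,"gripper":1},{"dx":0,"dy":0,"dz":0,"ax":0,"ay":0,"az":0.8,"gripper":1},{"dx":0,"dy":0,"dz":0,"ax":0,"ay":0,"az":0.8,"gripper":1},{"dx":0,"dy":0,"dz":0,"ax":0,"ay":0,"az":0.8,"gripper":1},{"dx":0,"dy":0,"dz":0,"ax":0,"ay":0,"az":0.8,"gripper":1},{"dx":0,"dy":0,"dz":0,"ax":0,"ay":0,"az":0.8,"gripper":1},{"dx":0,"dy":0,"dz":0,"ax":0,"ay":0,"az":0.8,"gripper":1},{"dx":0,"dy":0,"dz":0,"ax":0,"ay":0,"az":0.7,"gripper":1},{"dx":0,"dy":0,"dz":0,"ax":0,"ay":0,"az":0,"gripper":1},{"dx":0,"dy":0,"dz":0,"ax":0,"ay":0,"az":0,"gripper":1}]'; python3 -c "
from rig import state
print(state()['moment'])"
```

```text
time: 16.9
tcp_pos: [0.6336, -0.0579, 0.1164]
ee_rot: [[-0.289, 0.957, 0.0], [0.957, 0.289, 0.0], [0.0, 0.0, -1.0]]
wrist_force: [-1.2, 0.9, 0.3]
width: 0.0479
gripper_force: 64.0
[ 0.19811045  0.42579096 -0.103709  ]
```

```bash
python3 -m creep '[{"dx":0,"dy":0,"dz":0,"ax":0,"ay":0,"az":0.9,"gripper":1},{"dx":0,"dy":0,"dz":0,"ax":0,"ay":0,"az":0.9,"gripper":1},{"dx":0,"dy":0,"dz":0,"ax":0,"ay":0,"az":0.9,"gripper":1},{"dx":0,"dy":0,"dz":0,"ax":0,"ay":0,"az":0.9,"gripper":1},{"dx":0,"dy":0,"dz":0,"ax":0,"ay":0,"az":0.9,"gripper":1},{"dx":0,"dy":0,"dz":0,"ax":0,"ay":0,"az":0.9,"gripper":1},{"dx":0,"dy":0,"dz":0,"ax":0,"ay":0,"az":0.9,"gripper":1},{"dx":0,"dy":0,"dz":0,"ax":0,"ay":0,"az":0.9,"gripper":1},{"dx":0,"dy":0,"dz":0,"ax":0,"ay":0,"az":0.9,"gripper":1},{"dx":0,"dy":0,"dz":0,"ax":0,"ay":0,"az":0,"gripper":1}]'; python3 -c "
from rig import state
print(state()['moment'])"
python3 -m creep '[{"dx":0,"dy":0,"dz":0,"ax":0,"ay":0,"az":0.4,"gripper":1},{"dx":0,"dy":0,"dz":0,"ax":0,"ay":0,"az":0.4,"gripper":1},{"dx":0,"dy":0,"dz":0,"ax":0,"ay":0,"az":0.4,"gripper":1},{"dx":0,"dy":0,"dz":0,"ax":0,"ay":0,"az":0.4,"gripper":1},{"dx":0,"dy":0,"dz":0,"ax":0,"ay":0,"az":0,"gripper":1},{"dx":0,"dy":0,"dz":0,"ax":0,"ay":0,"az":0,"gripper":1},{"dx":0,"dy":0,"dz":0,"ax":0,"ay":0,"az":0,"gripper":1},{"dx":0,"dy":0,"dz":0,"ax":0,"ay":0,"az":0,"gripper":1},{"dx":0,"dy":0,"dz":0,"ax":0,"ay":0,"az":0,"gripper":1},{"dx":0,"dy":0,"dz":0,"ax":0,"ay":0,"az":0,"gripper":1}]'; python3 -c "
from rig import state
print(state()['moment'])"
```

```text
time: 17.9
tcp_pos: [0.6335, -0.0577, 0.1164]
ee_rot: [[0.404, 0.915, -0.0], [0.915, -0.404, 0.001], [0.001, -0.0, -1.0]]
wrist_force: [-2.2, 2.8, 0.4]
width: 0.0477
gripper_force: 63.9
[ 0.65865032  0.57784182 -0.03117158]
time: 18.9
tcp_pos: [0.6335, -0.058, 0.1165]
ee_rot: [[0.527, 0.85, -0.0], [0.85, -0.527, 0.0], [0.0, -0.0, -1.0]]
wrist_force: [-2.0, 4.4, 0.6]
width: 0.048
gripper_force: 63.9
[ 0.98039608  0.66107548 -0.00098492]
```

```bash
python3 -m creep '[{"dx":0,"dy":0,"dz":0,"ax":0,"ay":0,"az":0.4,"gripper":1},{"dx":0,"dy":0,"dz":0,"ax":0,"ay":0,"az":0.4,"gripper":1},{"dx":0,"dy":0,"dz":0,"ax":0,"ay":0,"az":0,"gripper":1},{"dx":0,"dy":0,"dz":0,"ax":0,"ay":0,"az":0,"gripper":1},{"dx":0,"dy":0,"dz":0,"ax":0,"ay":0,"az":0,"gripper":1},{"dx":0,"dy":0,"dz":0,"ax":0,"ay":0,"az":0,"gripper":1},{"dx":0,"dy":0,"dz":0,"ax":0,"ay":0,"az":0,"gripper":1},{"dx":0,"dy":0,"dz":0,"ax":0,"ay":0,"az":0,"gripper":1},{"dx":0,"dy":0,"dz":0,"ax":0,"ay":0,"az":0,"gripper":1},{"dx":0,"dy":0,"dz":0,"ax":0,"ay":0,"az":0,"gripper":1}]'; python3 -c "
from rig import state
print(state()['moment'])"; python3 cap.py v4
```

```text
time: 19.9
tcp_pos: [0.6335, -0.0581, 0.1164]
ee_rot: [[0.585, 0.811, -0.0], [0.811, -0.585, 0.0], [-0.0, -0.0, -1.0]]
wrist_force: [-3.2, 2.9, -2.1]
width: 0.0476
gripper_force: 63.8
[0.571556   0.56604653 0.26651769]
```

View pics/v4.png

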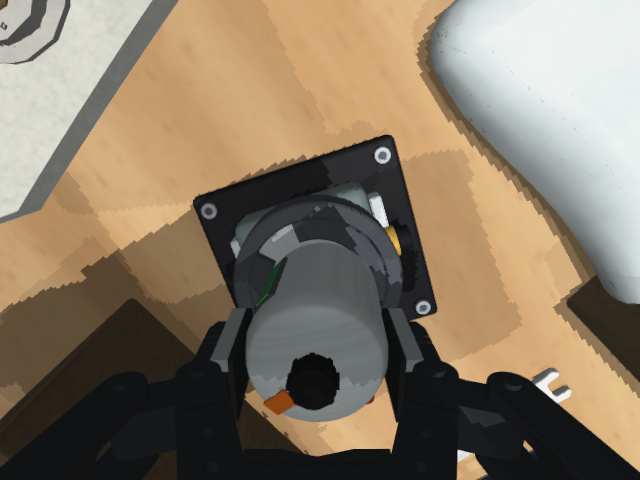

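The stripe (278,401) hasn't shifted in the hand, so the bowl turned with it. Torque is just starting to build, so I'll turn a bit more to confirm the stop.

```bash
python3 -m creep '[{"dx":0,"dy":0,"dz":0,"ax":0,"ay":0,"az":0.4,"gripper":1},{"dx":0,"dy":0,"dz":0,"ax":0,"ay":0,"az":0.4,"gripper":1},{"dx":0,"dy":0,"dz":0,"ax":0,"ay":0,"az":0,"gripper":1},{"dx":0,"dy":0,"dz":0,"ax":0,"ay":0,"az":0,"gripper":1},{"dx":0,"dy":0,"dz":0,"ax":0,"ay":0,"az":0,"gripper":1},{"dx":0,"dy":0,"dz":0,"ax":0,"ay":0,"az":0,"gripper":1},{"dx":0,"dy":0,"dz":0,"ax":0,"ay":0,"az":0,"gripper":1},{"dx":0,"dy":0,"dz":0,"ax":0,"ay":0,"az":0,"gripper":1},{"dx":0,"dy":0,"dz":0,"ax":0,"ay":0,"az":0,"gripper":1},{"dx":0,"dy":0,"dz":0,"ax":0,"ay":0,"az":0,"gripper":1}]'; python3 -c "
from rig import state
print(state()['moment'])
from h import *
p=capture('wrist');hsv=cv2.cvtColor(p['color'],cv2.COLOR_RGB2HSV)
import pickle
q=pickle.load(open('v4.pkl','rb'))[0];q0=pickle.load(open('v3.pkl','rb'))[0]
for c in(p,q,q0):
  m=cv2.inRange(cv2.cvtColor(c['color'],cv2.COLOR_RGB2HSV),(5,140,60),(18,255,255));m[:385]=0;m[420:]=0;m[:,:255]=0;m[:,310:]=0
  print(np.argwhere(m)[:,::-1].mean(0),(m>0).sum())
"
```

```text
time: 20.95
tcp_pos: [0.6339, -0.0584, 0.1168]
ee_rot: [[0.64, 0.768, 0.001], [0.768, -0.64, -0.0], [0.0, 0.001, -1.0]]
wrist_force: [-0.1, -3.8, 4.6]
width: 0.0477
gripper_force: 63.2
[-0.72385027  0.28633175  0.75714687]
[281.91471215 400.52878465] 469
[279.32891832 402.28918322] 453
[279.37280702 402.22587719] 456
```

```bash
python3 -m creep '[{"dx":0,"dy":0,"dz":0,"ax":0,"ay":0,"az":0,"gripper":-1},{"dx":0,"dy":0,"dz":0,"ax":0,"ay":0,"az":0,"gripper":-1},{"dx":0,"dy":0,"dz":0,"ax":0,"ay":0,"az":0,"gripper":-1},{"dx":0,"dy":0,"dz":0,"ax":0,"ay":0,"az":0,"gripper":-1},{"dx":0,"dy":0,"dz":0,"ax":0,"ay":0,"az":0,"gripper":-1},{"dx":0,"dy":0,"dz":-0.3,"ax":0,"ay":0,"az":0,"gripper":-1},{"dx":0,"dy":0,"dz":-0.8,"ax":0,"ay":0,"az":0,"gripper":-1},{"dx":0,"dy":0,"dz":-0.8,"ax":0,"ay":0,"az":0,"gripper":-1},{"dx":0,"dy":0,"dz":-0.5,"ax":0,"ay":0,"az":0,"gripper":-1},{"dx":0,"dy":0,"dz":0,"ax":0,"ay":0,"az":0,"gripper":-1}]'
python3 -m creep '[{"dx":0,"dy":0,"dz":0,"ax":0,"ay":0,"az":0,"gripper":1},{"dx":0,"dy":0,"dz":0,"ax":0,"ay":0,"az":0,"gripper":1},{"dx":0,"dy":0,"dz":0,"ax":0,"ay":0,"az":0,"gripper":1},{"dx":0,"dy":0,"dz":0,"ax":0,"ay":0,"az":0,"gripper":1},{"dx":0,"dy":0,"dz":0,"ax":0,"ay":0,"az":0,"gripper":1},{"dx":0,"dy":0,"dz":0,"ax":0,"ay":0,"az":0,"gripper":1},{"dx":0,"dy":0,"dz":0,"ax":0,"ay":0,"az":0,"gripper":1},{"dx":0,"dy":0,"dz":0,"ax":0,"ay":0,"az":0,"gripper":1},{"dx":0,"dy":0,"dz":0,"ax":0,"ay":0,"az":0,"gripper":1},{"dx":0,"dy":0,"dz":0,"ax":0,"ay":0,"az":0,"gripper":1}]'
python3 cap.py v5
python3 - <<'E'
from h import *
import pickle
p,s=pickle.load(open('v5.pkl','rb'))
E=np.array(s['ee_rot']);T=np.array(s['tcp_pos']);h=np.array([.6348,-.0584]);d=np.radians(-83.6-24);o=np.array([np.cos(d),np.sin(d)])
print('out dir',o,'want psi',np.degrees(d)+180-90,'psi',np.degrees(np.arctan2(E[1,1],E[0,1])))
for r in(.085,.060+.0): print(r,h+r*o)
c=proj(p,[*h,.06]);print(c, proj(p,[*(h+.06*o),.068]))
p=capture('top');im=cv2.cvtColor(p['color'],cv2.COLOR_RGB2BGR);im2=cv2.cvtColor(pickle.load(open('v5.pkl','rb'))[0]['color'],cv2.COLOR_RGB2BGR)
save(p,'t5.png')
E
```

```text
time: 22.0
tcp_pos: [0.6345, -0.0583, 0.2164]
ee_rot: [[0.64, 0.768, 0.006], [0.768, -0.64, -0.001], [0.003, 0.005, -1.0]]
wrist_force: [0.5, -0.3, -0.4]
width: 0.0854
gripper_force: 0.0
time: 23.0
tcp_pos: [0.6335, -0.0582, 0.2125]
ee_rot: [[0.64, 0.768, 0.0], [0.768, -0.64, 0.0], [0.0, 0.0, -1.0]]
wrist_force: [-0.3, -0.2, 0.0]
width: 0.0001
gripper_force: 0.0
out dir [-0.30236989 -0.95319067] want psi -17.599999999999994 psi -39.821838535916626
0.085 [ 0.60909856 -0.13942121]
0.06 [ 0.61665781 -0.11559144]
[317.77740991 231.00993512] [349.57826573 309.42548203]
```

View pics/v5.png

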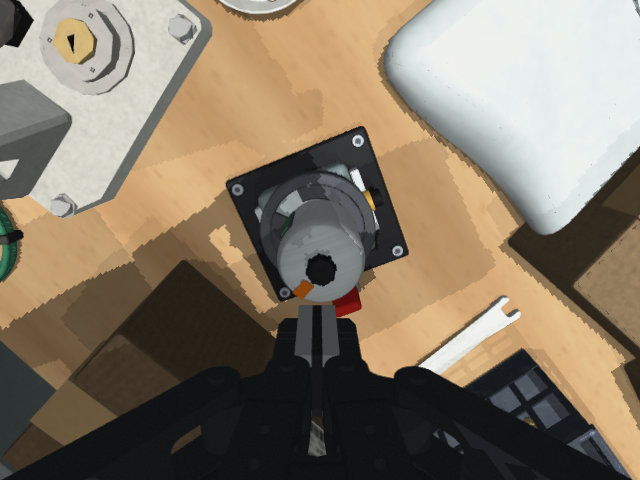

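The wrist view shows the bowl seated and free of the gripper: knob (321,268), stripe (303,289), red tab (347,300) still out. I'll move outside the tab and down.

```bash
python3 -m creep '[{"dx":0,"dy":0,"dz":0,"ax":0,"ay":0,"az":-1,"gripper":1},{"dx":0,"dy":0,"dz":0,"ax":0,"ay":0,"az":-1,"gripper":1},{"dx":0,"dy":0,"dz":0,"ax":0,"ay":0,"az":-1,"gripper":1},{"dx":0,"dy":0,"dz":0,"ax":0,"ay":0,"az":-1,"gripper":1},{"dx":0,"dy":0,"dz":0,"ax":0,"ay":0,"az":-0.44,"gripper":1},{"dx":-0.707,"dy":0.01,"dz":0,"ax":0,"ay":0,"az":0,"gripper":1},{"dx":-0.707,"dy":0.01,"dz":0,"ax":0,"ay":0,"az":0,"gripper":1},{"dx":-0.707,"dy":0.01,"dz":0,"ax":0,"ay":0,"az":0,"gripper":1},{"dx":0,"dy":0,"dz":0,"ax":0,"ay":0,"az":0,"gripper":1},{"dx":0,"dy":0,"dz":0,"ax":0,"ay":0,"az":0,"gripper":1}]'
python3 - <<'E'
from h import *
import pickle
p,_=pickle.load(open('v5.pkl','rb'))
k=atz(p,321,269,.134);s=atz(p,303,289,.120);print('bowl',k.round(4),np.degrees(np.arctan2(*(s-k)[[1,0]])))
p=capture('wrist');save(p,'v6.png');hsv=cv2.cvtColor(p['color'],cv2.COLOR_RGB2HSV)
m=cv2.inRange(hsv,(0,170,50),(3,255,255))|cv2.inRange(hsv,(177,170,50),(180,255,255));n,l,st,ce=cv2.connectedComponentsWithStats(m)
for i in range(1,n):
    if st[i,4]>60: print(st[i],ce[i].round(1),atz(p,*ce[i],.0765).round(4))
o=np.array([-.302,-.953])
for r in(.06,.052): print(proj(p,[*(np.array([.6348,-.0584])+r*o),.0765]))
E
```

```text
time: 24.1
tcp_pos: [0.6089, -0.1397, 0.2125]
ee_rot: [[0.304, 0.953, 0.0], [0.953, -0.304, 0.0], [0.0, 0.0, -1.0]]
wrist_force: [-0.1, 0.0, -0.7]
width: 0.0002
gripper_force: 0.0
bowl [ 0.636  -0.0594  0.134 ] -159.71067913302684
[300 181  31  18 488] [315.1 190.2] [ 0.6177 -0.1092  0.0765]
[316.58567223 200.2388473 ]
[316.57037587 187.66871895]
```

```bash
python3 -m creep '[{"dx":0,"dy":0,"dz":0.8,"ax":0,"ay":0,"az":0,"gripper":1},{"dx":0,"dy":0,"dz":0.9,"ax":0,"ay":0,"az":0,"gripper":1},{"dx":0,"dy":0,"dz":0.9,"ax":0,"ay":0,"az":0,"gripper":1},{"dx":0,"dy":0,"dz":0.46,"ax":0,"ay":0,"az":0,"gripper":1},{"dx":0,"dy":0,"dz":0.2,"ax":0,"ay":0,"az":0,"gripper":1},{"dx":0.1,"dy":0,"dz":0,"ax":0,"ay":0,"az":0,"gripper":1},{"dx":0.1,"dy":0,"dz":0,"ax":0,"ay":0,"az":0,"gripper":1},{"dx":0.1,"dy":0,"dz":0,"ax":0,"ay":0,"az":0,"gripper":1},{"dx":0.1,"dy":0,"dz":0,"ax":0,"ay":0,"az":0,"gripper":1},{"dx":0,"dy":0,"dz":0,"ax":0,"ay":0,"az":0,"gripper":1}]'
python3 -m creep '[{"dx":0.05,"dy":0,"dz":0,"ax":0,"ay":0,"az":0,"gripper":1},{"dx":0.05,"dy":0,"dz":0,"ax":0,"ay":0,"az":0,"gripper":1},{"dx":0.05,"dy":0,"dz":0,"ax":0,"ay":0,"az":0,"gripper":1},{"dx":0.05,"dy":0,"dz":0,"ax":0,"ay":0,"az":0,"gripper":1},{"dx":0,"dy":0,"dz":0,"ax":0,"ay":0,"az":0,"gripper":1},{"dx":0,"dy":0,"dz":0,"ax":0,"ay":0,"az":0,"gripper":1},{"dx":0,"dy":0,"dz":0,"ax":0,"ay":0,"az":0,"gripper":1},{"dx":0,"dy":0,"dz":0,"ax":0,"ay":0,"az":0,"gripper":1},{"dx":0,"dy":0,"dz":0,"ax":0,"ay":0,"az":0,"gripper":1},{"dx":0,"dy":0,"dz":0,"ax":0,"ay":0,"az":0,"gripper":1}]'
```

```text
time: 25.15
tcp_pos: [0.6143, -0.1236, 0.0828]
ee_rot: [[0.302, 0.953, 0.001], [0.953, -0.302, -0.0], [0.0, 0.001, -1.0]]
wrist_force: [-0.1, -0.3, -0.2]
width: -0.0005
gripper_force: 0.0
time: 26.15
tcp_pos: [0.6162, -0.1165, 0.0821]
ee_rot: [[0.303, 0.953, -0.0], [0.953, -0.303, 0.0], [0.0, -0.0, -1.0]]
wrist_force: [0.3, -0.3, -0.6]
width: -0.0
gripper_force: 0.0
```

```bash
python3 -m creep '[{"dx":0.03,"dy":0,"dz":0,"ax":0,"ay":0,"az":0,"gripper":1},{"dx":0.03,"dy":0,"dz":0,"ax":0,"ay":0,"az":0,"gripper":1},{"dx":0.03,"dy":0,"dz":0,"ax":0,"ay":0,"az":0,"gripper":1},{"dx":0.03,"dy":0,"dz":0,"ax":0,"ay":0,"az":0,"gripper":1},{"dx":0.03,"dy":0,"dz":0,"ax":0,"ay":0,"az":0,"gripper":1},{"dx":0.03,"dy":0,"dz":0,"ax":0,"ay":0,"az":0,"gripper":1},{"dx":0,"dy":0,"dz":0,"ax":0,"ay":0,"az":0,"gripper":1},{"dx":0,"dy":0,"dz":0,"ax":0,"ay":0,"az":0,"gripper":1},{"dx":0,"dy":0,"dz":0,"ax":0,"ay":0,"az":0,"gripper":1},{"dx":0,"dy":0,"dz":0,"ax":0,"ay":0,"az":0,"gripper":1}]'
python3 - <<'E'
from h import *
p=capture('wrist');save(p,'v7.png');hsv=cv2.cvtColor(p['color'],cv2.COLOR_RGB2HSV)
m=cv2.inRange(hsv,(0,170,50),(3,255,255))|cv2.inRange(hsv,(177,170,50),(180,255,255));n,l,st,ce=cv2.connectedComponentsWithStats(m)
for i in range(1,n):
    if st[i,4]>40: print(st[i],ce[i].round(1),np.linalg.norm(atz(p,*ce[i],.0765)[:2]-[.6348,-.0584]).round(4))
o=np.array([-.302,-.953])
for r in(.06,.049,.041): print(r,proj(p,[*(np.array([.6348,-.0584])+r*o),.0765]))
E
```

```text
time: 27.15
tcp_pos: [0.6172, -0.114, 0.0824]
ee_rot: [[0.303, 0.953, -0.002], [0.953, -0.303, -0.005], [-0.005, -0.001, -1.0]]
wrist_force: [-12.4, -32.1, 4.1]
width: 0.0004
gripper_force: 17.3
0.06 [316.0267688  346.76831219]
0.049 [316.01699547 318.98541655]
0.041 [316.00979415 297.86195927]
```

```bash
python3 -m creep '[{"dx":-0.2,"dy":0,"dz":0,"ax":0,"ay":0,"az":0,"gripper":1},{"dx":-0.4,"dy":0,"dz":0,"ax":0,"ay":0,"az":0,"gripper":1},{"dx":-0.2,"dy":0,"dz":-0.3,"ax":0,"ay":0,"az":0,"gripper":1},{"dx":0,"dy":0,"dz":-0.9,"ax":0,"ay":0,"az":0,"gripper":1},{"dx":0,"dy":0,"dz":-0.9,"ax":0,"ay":0,"az":0,"gripper":1},{"dx":0,"dy":0,"dz":-0.9,"ax":0,"ay":0,"az":0,"gripper":1},{"dx":0,"dy":0,"dz":-0.26,"ax":0,"ay":0,"az":0,"gripper":1},{"dx":0,"dy":0,"dz":0,"ax":0,"ay":0,"az":0,"gripper":1},{"dx":0,"dy":0,"dz":0,"ax":0,"ay":0,"az":0,"gripper":1},{"dx":0,"dy":0,"dz":0,"ax":0,"ay":0,"az":0,"gripper":1}]'
python3 - <<'E'
from h import *
p=capture('wrist');save(p,'v8.png');hsv=cv2.cvtColor(p['color'],cv2.COLOR_RGB2HSV)
H=np.array([.6348,-.0584]);o=np.array([-.302,-.953])
m=cv2.inRange(hsv,(0,170,50),(3,255,255))|cv2.inRange(hsv,(177,170,50),(180,255,255));n,l,st,ce=cv2.connectedComponentsWithStats(m)
for i in range(1,n):
    if st[i,4]>40: print(st[i],ce[i].round(1),np.linalg.norm(atz(p,*ce[i],.0765)[:2]-H).round(4))
for r in(.06,.049,.041): print(r,proj(p,[*(H+r*o),.0765]))
m=cv2.inRange(hsv,(5,140,60),(18,255,255));n,l,st,ce=cv2.connectedComponentsWithStats(m)
e=proj(p,[*H,.134])
for i in range(1,n):
    if st[i,4]>15 and np.linalg.norm(ce[i]-e)<80:
        X=atz(p,*ce[i],.122); print('orange',st[i,4],ce[i].round(),np.degrees(np.arctan2(X[1]-H[1],X[0]-H[0])))
E
```

```text
time: 28.2
tcp_pos: [0.6082, -0.14, 0.211]
ee_rot: [[0.303, 0.953, -0.002], [0.953, -0.303, 0.001], [0.0, -0.002, -1.0]]
wrist_force: [-0.4, 0.5, -0.2]
width: -0.0003
gripper_force: 0.0
[302 165  31  17 476] [316.9 173.5] 0.0435
0.06 [318.09868208 199.893448  ]
0.049 [318.11824185 182.44071243]
0.041 [318.13254729 169.49057927]
orange 332 [289. 121.] -158.12532396892422
orange 72 [275. 136.] -156.1344986089628
```

```bash
python3 -c "
from rig import hand_in
print(hand_in())"
```

```text
the job is handed in; nothing more can be done
None
```

The job is handed in: the silver bowl is seated in the collar and turned home (yaw about -160°), the red latch moved in its full travel of about 11 mm against its stop, and the gripper is clear. `hand_in()` returned no verdict.

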